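# Put one spice jar back in the rack and show the underside of the next

## Robot

A 7-joint arm with a two-finger parallel gripper is mounted at the origin on a cart in front of the work surface, level with it; the furniture and walls round the work are solid. World frame = base frame: x ahead of the robot, y to its left, z up, the work surface at z = 0. Lengths are in mm, angles in rad, forces in N, time in s.
With the tool pointing down it reaches from about 400 to 925 mm from the base axis. Payload 5.6 kg.
Tool frame: the origin (TCP) lies at the centre of the arm's flange, where the gripper is bolted on; the fingertips stand 173 mm ahead of it and the grasp point (between the pads) lies r.grip_depth ahead of it (r.grip_depth is the distance from the TCP to the grasp point, in mm); z points along the fingers, y is the line along which they close (so a half turn about z gives the same grasp; the last joint's range is limited). The gripper opens to 85 mm and grips with 20 to 120 N. Pads are 22 mm wide; open, the fingers measure 114 mm over their backs; the gripper's body (76 mm by 85 mm) begins 54 mm behind the grasp point. The pads swing forward as they close: fully open they stand 13 mm farther back than shut.
Start: joints at [1.125, 0.468, -0.012, 1.603, 0.006, 1.071, -0.056], TCP at [254.762, -597.995, 404.69] pointing down, gripper open.
Joint ranges: [-2.53, 2.53], [-0.31, 2.02], [-1.57, 1.55], [0.28, 2.44], [-1.29, 4.43], [0.15, 1.84], [-2.92, 2.92]. Speed limits (rad/s): [2.57, 2.57, 3.14, 3.14, 3.14, 3.14, 3.14].

## Interface

Orientations are given as a unit quaternion [x, y, z, w].
In Python, from workcell import r, imaging, finish_job gives the robot as it stands. The module is installed in compiled form; this text tells all that it offers.
- The arm moves only by the shell command python3 -m pendant 'ROWS' [OPENING] [FORCE]. ROWS is one flat JSON list of numbers that holds 1 to 8 rows one after another, with no inner brackets; each row has 6 numbers: dx, dy, dz in mm, then a rotation vector rx, ry, rz in rad; each row is the pose to reach, as a shift and turn from the pose commanded when the command began, along the tool's axes at that moment; what a row does not reach only later rows make up. A row lasts 1/12 s, in which the tool goes at most 41.7 mm and 0.125 rad, less where a joint would pass 70% of its speed; a pose out of reach is approached as far as the arm can. OPENING is the finger opening in mm, set as the command begins (- or left out keeps the last). The fingers move at their own pace and stop on an object; FORCE is the grip in N (left out, the last holds). Time passes only in rows, so rows that do not move let the fingers close. It prints the time, the measured TCP pose, the force, the opening and the grip force at its end. Input that does not fit is refused with a message, and nothing moves.
- r.sense(): the state, without advancing time (a new reading comes with each control period).
- imaging.get_image(name): name is "side" or "top" or "wrist"; returns the picture (384x512x3 uint8, red, green, blue); there is no depth.
- imaging.camera_info(name): a dict with "mtx" (3x3 intrinsics, pixels), "rvec" (rotation vector, rad) and "tvec" (3), from world to camera coordinates, as OpenCV has them. Camera axes: x right, y down, z forward; pixel columns grow to the right and rows downward; lengths in mm; the calibration is good to about 2 mm. The wrist camera is an equidistant fisheye: a pixel r from the principal point sees the ray r / f radians off the axis. A picture is of the moment at which its call begins: read the wrist's pose just before it. camera_info takes no time and is no camera call; for the wrist camera it gives the pose at the moment of the call.
- finish_job(): hands the job in; it is judged then, once.
The state is a dict: "time": time; "qpos": joint angles; "joint_vel": joint speeds; "tau": joint torques, N m; "tcp_pos": TCP position; "eef_rot": TCP orientation; "force": force on the tool from outside, world axes, zero at the start; "wrist_torque": the same for the moment, N m; "width": finger opening in mm; "finger_force": force on a finger pad.
Only numpy, scipy, OpenCV 4.12 (cv2) and the standard library are available. Lean on these libraries where they do the work, as an engineer would, in place of code of your own. Each camera call takes 0.05 s, during which the arm holds its last target. There are 200 camera calls.

## Task

We are checking the dates printed under the spice jars. Stand the red-lidded jar, which has been checked, upright in the free well of the spice rack (the one with a red dot at its bottom) and let go; then draw the white-lidded jar straight up out of its well and hold it up in the air on its side, level, well above the other jars, so that its underside can be read. Finish while still holding it like that; lay no jar down, and leave the grey-capped shaker and the dark wooden mill as they are.

Things in the scene. Friction and masses are not known exactly. Their poses are not given: they have to be found in the camera images.
- spice_rack: fixed pale wooden rack, 94 (x) x 288 (y) x 40 mm high, dark end cheeks 100 mm wide, 48 mm high. Three square wells along its y axis at y = -90, 0, 90 mm, each 58 mm wide, 34 mm deep, floor 6 mm above the worktop. Origin: centre of its underside, z up; yaw varies. Two wells hold the white-lidded jar and the shaker, one is free; which is which varies.
- red_dot: flat red disc, 36 mm across, at the bottom of the free well; its origin is the centre of that well's floor, 6 mm above the worktop. It has no substance to bump into.
- red_jar: spice jar with a red lid and a green label; 46 mm wide, 109 mm tall, about 110 g, rigid and closed. Origin at the centre of its underside, z axis towards the lid. At the start it stands loose on the worktop to the left of the rack.
- white_jar: spice jar with a white lid and a white label with dark blue; 47 mm wide, 98 mm tall, about 110 g, rigid and closed. Origin at the centre of its underside, z axis towards the lid. Its body is a rounded square, up to 54 mm across the corners, turned any way. At the start it stands in one of the rack's wells.
- white_jar_mid (a point): the middle of the white-lidded jar, on its axis 49 mm above its underside
- grey_shaker: shaker with a grey domed cap and dark grey body, 44 mm in diameter, 90 mm tall, loose, standing in one of the wells; origin at the centre of its underside. To be left alone.
- pepper_mill: turned dark-wood mill, 58 mm in diameter, 170 mm tall, loose, standing behind the rack; origin at the centre of its underside. Bystander.
Things that resemble listed ones, but are neither listed nor needed, are in the scene too. Leave any purple look-alike of the red_jar alone. Leave any pink look-alike of the white_jar alone.

How it is judged (in metres and radians):
On the way, in this order (a step that is already met when the one before it is completed fails the run):
1. the red-lidded jar stands upright in the free well and is let go (horizontal distance between red_jar and red_dot below 0.012 m and height (world z) of red_jar below 0.012 m and angle between red_jar's own z axis and vertical below 0.1 rad and contact force between the fingers and red_jar below 0.1 N), for 0.2 s.
2. the white-lidded jar is drawn up out of its well, still upright, in the fingers (height (world z) of white_jar above 0.06 m and angle between white_jar's own z axis and vertical below 0.5 rad and contact force between the fingers and white_jar above 1 N).
At the end, for the whole second after the job is handed in: White-lidded jar held still in the fingers, its middle over 180 mm up, axis within 20 degrees of level, clear of rack, jars and mill; red-lidded jar upright within 6 degrees on the floor of the red-dot well, within 12 mm of its centre; grey shaker upright, moved under 15 mm (height (world z) of white_jar_mid above 0.18 m and angle between white_jar's own z axis and vertical between 1.22 and 1.92 rad and contact force between the fingers and white_jar above 1 N and linear speed of white_jar below 0.05 m/s and angular speed of white_jar below 0.3 rad/s and contact force between white_jar and spice_rack below 0.1 N and contact force between white_jar and red_jar below 0.1 N and contact force between white_jar and grey_shaker below 0.1 N and contact force between white_jar and pepper_mill below 0.1 N and horizontal distance between red_jar and red_dot below 0.012 m and height (world z) of red_jar below 0.012 m and angle between red_jar's own z axis and vertical below 0.1 rad and distance of grey_shaker from where it was at the start of the episode below 0.015 m and angle between grey_shaker's own z axis and vertical below 0.15 rad); the arm keeps its last pose, push and grip.
It fails at once if the white-lidded or red-lidded jar is knocked over or laid down ((angle between white_jar's own z axis and vertical above 0.8 rad and height (world z) of white_jar_mid below 0.08 m) or (angle between red_jar's own z axis and vertical above 0.8 rad and height (world z) of red_jar below 0.05 m)).
It fails at once if the grey-capped shaker is moved more than 20 mm or tipped (distance of grey_shaker from where it was at the start of the episode above 0.02 m or angle between grey_shaker's own z axis and vertical above 0.4 rad).
It fails at once if the dark wooden mill is moved more than 30 mm (distance of pepper_mill from where it was at the start of the episode above 0.03 m).
It also fails if it takes over 56 s, if anything falls off the work surface, if the arm or the gripper's body presses on something with over 40 N, if the wrist force passes 120 N, or if a joint passes its speed limit or range.

## Working session

There is one attempt and no reset: what is moved stays moved. The work goes in short steps, Python scripts to look and compute and a shell command to move; the robot and the scene stay as the last step left them, time stands still between calls to the robot, and variables do not carry over. Pictures are saved under pics/ and viewed, at most 10 in all, crops included, and the job is handed in when it is done.

```bash
mkdir -p pics
python3 - <<'E'
from workcell import r, imaging
import cv2,numpy as np
s=r.sense();print(s['tcp_pos'],s['eef_rot'],r.grip_depth,s['time'])
for n in('side','top'):
    im=imaging.get_image(n);np.save(f'pics/{n}.npy',im);cv2.imwrite(f'pics/{n}.png',im[...,::-1])
    c=imaging.camera_info(n);R=cv2.Rodrigues(np.array(c['rvec'],float))[0];print(n,c['mtx'],(-R.T@np.array(c['tvec']).ravel()).round(),R.round(2).tolist())
a=np.hstack([cv2.resize(cv2.imread(f'pics/{n}.png'),(400,300)) for n in('side','top')]);
E
```

```text
[ 254.65175816 -597.75911267  403.70944163] [ 9.79792156e-01  2.00016206e-01 -2.42880963e-04 -8.88572530e-04] 154.70000000000002 0.0
side [[355.03858401   0.         260.60453352]
 [  0.         355.03858401 197.51676358]
 [  0.           0.           1.        ]] [ 243. -947.  470.] [[0.92, -0.39, -0.0], [-0.18, -0.42, -0.89], [0.35, 0.82, -0.45]]
top [[421.88203786   0.         256.38889225]
 [  0.         421.88203786 189.45168617]
 [  0.           0.           1.        ]] [ 363. -244.  915.] [[0.0, -1.0, -0.0], [-0.98, 0.0, -0.19], [0.19, 0.0, -0.98]]
```

View pics/side.png

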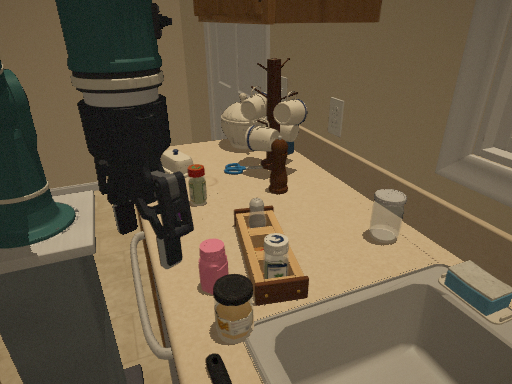

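View pics/top.png

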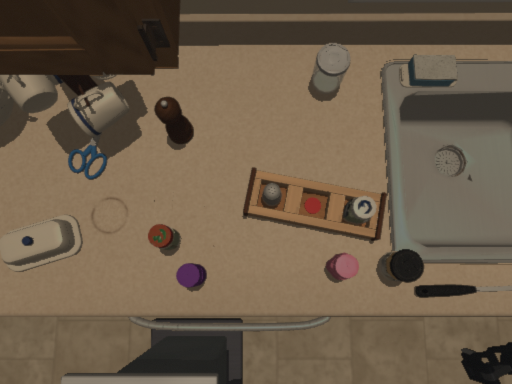

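The top view shows the rack with the shaker in the left well (272,193), the red dot in the middle one (313,205) and the white jar in the right one (363,208). The red jar is at (160,237), with the purple look-alike beside it at (191,275). The pink look-alike is at (343,266) and the mill at (175,120). The side view agrees.

```bash
cat > h.py <<'E'
from workcell import r, imaging
import cv2,numpy as np
from scipy.spatial.transform import Rotation as Rn
def ray(n,uv,c=None):
    c=c or imaging.camera_info(n);R=cv2.Rodrigues(np.array(c['rvec'],float))[0]
    C=-R.T@np.array(c['tvec'],float).ravel();d=R.T@np.linalg.inv(c['mtx'])@[uv[0],uv[1],1];return C,d
def onz(n,uv,z):
    C,d=ray(n,uv);return (C+d*(z-C[2])/d[2])
def blobs(im,lo,hi,box=None,amin=20):
    h=cv2.cvtColor(im,cv2.COLOR_RGB2HSV);m=cv2.inRange(h,np.array(lo),np.array(hi))
    if box: k=np.zeros_like(m);x0,y0,x1,y1=box;k[y0:y1,x0:x1]=1;m*=k
    N,l,st,ce=cv2.connectedComponentsWithStats(m)
    return [(ce[i].round(1).tolist(),st[i].tolist()) for i in range(1,N) if st[i,4]>=amin]
def todelta(tcp,rot,s=None):
    """shift and turn from the current pose to tcp (mm), Rotation rot, in tool axes"""
    s=s or r.sense();R0=Rn.from_quat(s['eef_rot']);p=R0.inv().apply(np.array(tcp)-s['tcp_pos'])
    return p.round(1),(R0.inv()*rot).as_rotvec().round(3)
def down(yaw): # tool down with finger closing line (y) at angle yaw from world x
    y=np.array([np.cos(yaw),np.sin(yaw),0]);z=np.array([0,0,-1.]);return Rn.from_matrix(np.c_[np.cross(y,z),y,z])
E
python3 - <<'E'
from h import *
t=np.load('pics/top.npy');s=np.load('pics/side.npy')
print('red dot',[(b,onz('top',b[0],6).round(1)) for b in blobs(t,(0,150,80),(8,255,255),(290,190,330,220))])
print('red lid',[(b,onz('top',b[0],109).round(1)) for b in blobs(t,(0,120,60),(10,255,255),(140,215,185,260))])
print('redlid side',blobs(s,(0,120,50),(10,255,255),(180,160,215,185)))
print('white lid',[(b,onz('top',b[0],98).round(1)) for b in blobs(t,(0,0,130),(180,60,255),(345,190,385,230))])
print('white side',blobs(s,(0,0,130),(180,60,255),(255,225,300,290)))
print('shaker',[(b,onz('top',b[0],85).round(1)) for b in blobs(t,(0,0,60),(180,60,255),(258,178,286,208))])
print('purple',[(b,onz('top',b[0],100).round(1)) for b in blobs(t,(125,80,30),(160,255,255),(165,255,215,300))])
print('pink',[(b,onz('top',b[0],100).round(1)) for b in blobs(t,(160,60,80),(180,255,255),(320,245,365,290))])
# rack corners (outer cheeks, top at 48)
for uv in [(254,169),(386,193),(245,214),(377,240)]: print('corner',uv,onz('top',uv,48).round(1))
for uv in [(166,108),(181,130)]: print('mill',onz('top',uv,160).round(),onz('top',uv,20).round())
crop=np.hstack([cv2.resize(t[205:300,120:220],(400,380),interpolation=2),cv2.resize(t[165:260,300:400],(400,380),interpolation=2)])
cv2.imwrite('pics/crop1.png',crop[...,::-1])
E
```

```text
red dot [(([312.2, 205.1], [304, 197, 17, 17, 226]), array([ 500.2, -361. ,    6. ]))]
red lid [(([159.2, 234.8], [148, 224, 24, 24, 326]), array([427.5, -54.7, 109. ]))]
redlid side [([195.7, 171.3], [188, 165, 17, 13, 162])]
white lid [(([363.4, 207.5], [354, 197, 21, 21, 247]), array([ 481.5, -448.9,   98. ]))]
white side [([271.4, 239.1], [265, 234, 15, 12, 54]), ([282.0, 241.7], [274, 237, 14, 9, 41])]
shaker [(([271.6, 191.3], [264, 183, 16, 17, 211]), array([ 516.2, -270.3,   85. ]))]
purple [(([190.6, 274.8], [177, 264, 29, 23, 541]), array([ 352.7, -115.4,  100. ]))]
pink [(([344.8, 265.7], [330, 253, 28, 27, 486]), array([ 369.7, -407.8,  100. ]))]
corner (254, 169) [ 570.9 -234.7   48. ]
corner (386, 193) [ 519.3 -509.9   48. ]
corner (245, 214) [ 475.3 -216.2   48. ]
corner (377, 240) [ 421.8 -486.    48. ]
mill [663. -69. 160.] [718. -37.  20.]
mill [619. -99. 160.] [667. -72.  20.]
```

View pics/crop1.png

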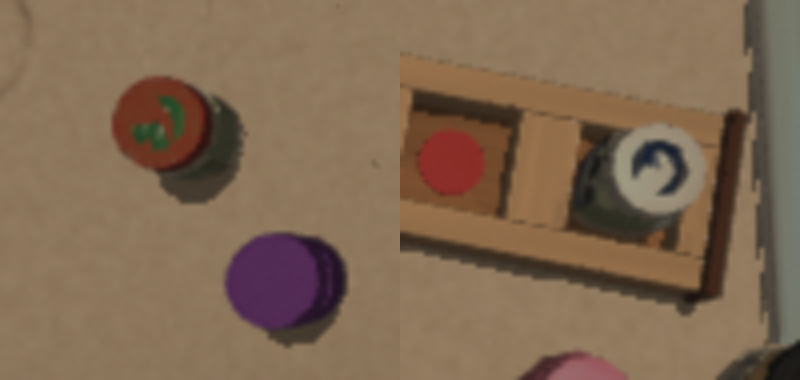

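Run:
```python
from h import *
def tri(u,v):
    A=[];b=[]
    for n,p in(('top',u),('side',v)):
        C,d=ray(n,p);d/=np.linalg.norm(d);P=np.eye(3)-np.outer(d,d);A.append(P);b.append(P@C)
    x=np.linalg.lstsq(np.vstack(A),np.hstack(b),rcond=None)[0];return x.round(1)
print('red',tri((160,236),(196,168)),onz('top',(160,236),109))
print('white',tri((364.8,207.2),(276,238)),onz('top',(364.8,207.2),104))
s=r.sense();print(s['qpos'])
print(todelta((427,-56,404),down(-0.19)))
t=np.load('pics/side.npy')
c=np.hstack([cv2.resize(t[155:215,170:230],(400,400),interpolation=2),cv2.resize(t[225:295,245:315],(400,400),interpolation=2)])
cv2.imwrite('pics/crop2.png',c[...,::-1])
```

```text
red [427.1 -55.8 105.5] [425.23749648 -56.32622639 109.        ]
white [ 482.  -450.1  105.3] [ 481.20217268 -450.08374076  104.        ]
[ 1.12497285  0.46831703 -0.01159625  1.6035487   0.0060096   1.07138641
 -0.05631041]
(array([ 370.9, -430.9,    0.5]), array([-0.002, -0.001, -0.978]))
```

View pics/crop2.png

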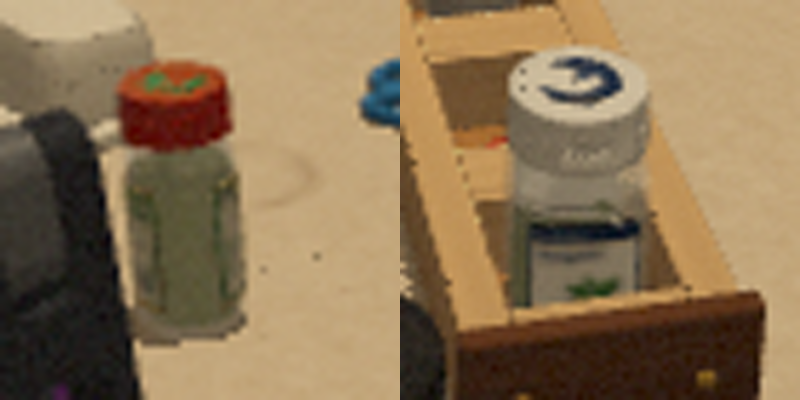

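```bash
python3 -m pendant '[26, -30, 0, 0, 0, 0, 52, -60, 0, 0, 0, 0, 78, -90, 0, 0, 0, 0, 104, -120, 0, 0, 0, 0, 130, -150, 0, 0, 0, 0, 156, -180, 0, 0, 0, 0, 182, -210, 0, 0, 0, 0, 208, -240, 0, 0, 0, 0]' 85 40; python3 -m pendant '[26, -30, 0, 0, 0, 0, 52, -60, 0, 0, 0, 0, 78, -90, 0, 0, 0, 0, 104, -120, 0, 0, 0, 0, 130, -150, 0, 0, 0, 0, 156, -180, 0, 0, 0, -0.1, 163, -191, 0, 0, 0, -0.22, 163, -191, 0, 0, 0, -0.34]';  python3 -m pendant '[0, 0, 0, 0, 0, -0.12, 0, 0, 0, 0, 0, -0.24, 0, 0, 0, 0, 0, -0.36, 0, 0, 0, 0, 0, -0.48, 0, 0, 0, 0, 0, -0.6, 0, 0, 0, 0, 0, -0.64, 0, 0, 0, 0, 0, -0.64]'
python3 - <<'E'
from h import *
print(todelta((427,-56,330),down(-0.19)),r.sense()['qpos'].round(2))
im=imaging.get_image('wrist');cv2.imwrite('pics/w1.png',im[...,::-1]);print(imaging.camera_info('wrist'))
E
```

```text
time: 0.77
tcp_pos: [352.1, -293.7, 404.5]
eef_rot: [0.98, 0.2, -0.0, -0.0]
force: [1.0, 0.4, 0.5]
width: 85.0
finger_force: 0.0
time: 1.43
tcp_pos: [427.6, -52.0, 404.7]
eef_rot: [0.929, 0.369, 0.0, -0.001]
force: [-0.9, -0.2, -0.6]
width: 85.1
finger_force: 0.0
time: 2.02
tcp_pos: [427.0, -56.1, 404.4]
eef_rot: [0.77, 0.638, -0.0, -0.0]
force: [0.1, -0.1, 0.5]
width: 84.9
finger_force: 0.0
(array([ 0.1,  0. , 74.4]), array([-0.001,  0.   ,  0.003])) [ 0.51  0.13 -0.49  2.09  0.08  0.94 -0.2 ]
{'mtx': array([[297.31863964,   0.        , 251.82345235],
       [  0.        , 297.31863964, 190.57182045],
       [  0.        ,   0.        ,   1.        ]]), 'rvec': array([-2.86735007,  0.2713087 ,  0.03740432]), 'tvec': array([-429.3446845 ,   -8.97712043,  384.12821086])}
```

View pics/w1.png

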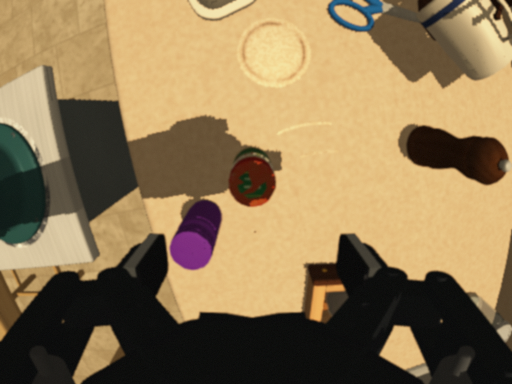

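The wrist view shows the red lid at (252,180), with the fingers straddling that column. The purple jar at (192,240) and the mill (450,155) are clear of the descent.

```bash
python3 - <<'E'
from h import *
c=imaging.camera_info('wrist');K=c['mtx'];R=cv2.Rodrigues(c['rvec'])[0];C=-R.T@c['tvec']
im=imaging.get_image('wrist')
b=[x for x in blobs(im,(0,100,50),(12,255,255),(215,140,290,215),100)];print(b)
for uv in [(252,181)]:
    d=np.array([(uv[0]-K[0,2]),(uv[1]-K[1,2])])/K[0,0];th=np.hypot(*d);v=np.r_[d/th*np.sin(th),np.cos(th)];w=R.T@v;print((C+w*(109-C[2])/w[2]).round(1))
E
python3 -m pendant '[0, 0, 40, 0, 0, 0, 0, 0, 75, 0, 0, 0, 0, 0, 105, 0, 0, 0, 0, 0, 135, 0, 0, 0, 0, 0, 160, 0, 0, 0, 0, 0, 175, 0, 0, 0, 0, 0, 179, 0, 0, 0, 0, 0, 179, 0, 0, 0]'
python3 -m pendant '[0, 0, 0, 0, 0, 0, 0, 0, 0, 0, 0, 0, 0, 0, 0, 0, 0, 0, 0, 0, 0, 0, 0, 0, 0, 0, 0, 0, 0, 0, 0, 0, 0, 0, 0, 0, 0, 0, 0, 0, 0, 0, 0, 0, 0, 0, 0, 0]' 30 40
```

```text
[([251.9, 179.5], [228, 156, 47, 51, 1450])]
[427.5 -52.  109. ]
time: 2.78
tcp_pos: [426.8, -55.9, 224.7]
eef_rot: [0.771, 0.637, -0.001, -0.001]
force: [0.4, 0.8, 0.9]
width: 84.6
finger_force: 0.0
time: 3.45
tcp_pos: [427.4, -56.1, 226.8]
eef_rot: [0.77, 0.638, 0.0, 0.001]
force: [-2.2, -0.3, 6.1]
width: 43.1
finger_force: 38.4
```

```bash
python3 -m pendant '[0, 0, -10, 0, 0, 0, 0, 0, -30, 0, 0, 0, 0, 0, -60, 0, 0, 0, 0, 0, -90, 0, 0, 0, 0, 0, -115, 0, 0, 0, 0, 0, -130, 0, 0, 0, 0, 0, -140, 0, 0, 0, 0, 0, -140, 0, 0, 0]' 30 50
python3 - <<'E'
from h import *
t=imaging.get_image('top');s=imaging.get_image('side');cv2.imwrite('pics/t2.png',np.hstack([t[130:330,80:330],s[60:260,60:310]])[...,::-1])
print(r.sense()['tcp_pos'],todelta((499.5,-361,365),down(-0.19)))
E
```

```text
time: 4.12
tcp_pos: [427.6, -56.1, 368.1]
eef_rot: [0.771, 0.637, 0.001, 0.002]
force: [0.2, 0.1, -0.8]
width: 43.2
finger_force: 49.6
[426.79391371 -56.16690693 365.58026033] (array([-285.8,  128.5,    0.7]), array([0.   , 0.   , 0.002]))
```

View pics/t2.png

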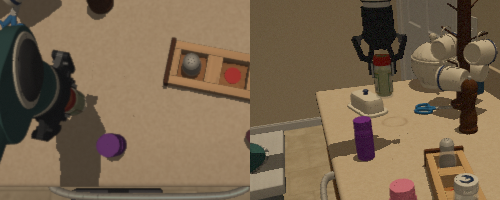

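The red jar is held upright above the worktop; the shaker and dot are unchanged. Moving over the dot.

```bash
python3 -m pendant '[-25, 11, 0, 0, 0, 0, -61, 27, 0, 0, 0, 0, -97, 43, 0, 0, 0, 0, -133, 59, 0, 0, 0, 0, -169, 75, 0, 0, 0, 0, -205, 92, 0, 0, 0, 0, -241, 108, 0, 0, 0, 0, -270, 121, 0, 0, 0, 0]'; python3 -m pendant '[-12, 6, 0, 0, 0, 0, -16, 7.5, 0, 0, 0, 0, -16, 7.5, 0, 0, 0, 0, -16, 7.5, 0, 0, 0, 0]'
python3 - <<'E'
from h import *
im=imaging.get_image('wrist');t=imaging.get_image('side')
cv2.imwrite('pics/w2.png',np.hstack([cv2.resize(im,(400,300)),cv2.resize(t[100:300,140:407],(400,300))])[...,::-1])
print(r.sense()['tcp_pos'],todelta((499.5,-361,365),down(-0.19)))
c=imaging.camera_info('wrist');K=c['mtx'];R=cv2.Rodrigues(c['rvec'])[0]
for q in [(427,-56,109),(499.5,-361,140+109),(499.5,-361,140)]:
    v=R@np.array(q,float)+c['tvec'];th=np.arctan2(np.hypot(*v[:2]),v[2]);print(K[:2,2]+v[:2]/np.hypot(*v[:2])*th*K[0,0])
E
```

```text
time: 4.88
tcp_pos: [495.1, -346.9, 363.3]
eef_rot: [0.771, 0.637, -0.001, -0.001]
force: [0.4, -0.5, 0.2]
width: 43.0
finger_force: 49.5
time: 5.22
tcp_pos: [499.9, -359.5, 364.3]
eef_rot: [0.77, 0.638, -0.0, -0.002]
force: [0.6, 0.7, -0.3]
width: 43.0
finger_force: 49.6
[ 500.12786927 -359.06102792  365.2444398 ] (array([-2. , -0.3,  0.2]), array([-0.001, -0.001,  0.005]))
[115.35834465 -98.54606232]
[252.11604125 314.08029709]
[252.23991983 213.30247621]
```

View pics/w2.png

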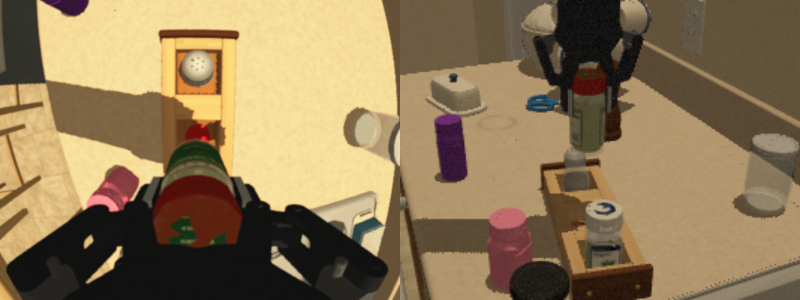

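The jar hangs centred over the dot column: lid at about (198,225) in the left half, dot at (198,130), row axis vertical. I'll check the offset along the row numerically.

Run:
```python
from h import *
t=imaging.get_image('side');s=r.sense();p=s['tcp_pos']
b=blobs(t,(0,120,50),(10,255,255),(240,130,300,200),60);print(b)
c=imaging.camera_info('side')
j=np.array([p[0],p[1],p[2]-154.7-70+1])  # expected base
for z in (87,109,98): print(z,cv2.projectPoints((j+[0,0,z])[None],np.array(c['rvec'],float),np.array(c['tvec'],float),c['mtx'],None)[0].ravel().round(1))
for o in((10,0),(0,10)): print(o,cv2.projectPoints((j+[*o,98])[None],np.array(c['rvec'],float),np.array(c['tvec'],float),c['mtx'],None)[0].ravel().round(1))
# lowest bottom of jar in side; jar body columns
```

```text
[([266.2, 155.1], [255, 145, 22, 19, 282])]
87 [265.1 157.8]
109 [265.2 146.8]
98 [265.1 152.3]
(10, 0) [269.9 151.6]
(0, 10) [263.1 150.7]
```

```bash
python3 -m pendant '[-2, 0, 25, 0, 0, 0, -2, 0, 55, 0, 0, 0, -2, 0, 80, 0, 0, 0, -2, 0, 95, 0, 0, 0, -2, 0, 105, 0, 0, 0, -2, 0, 113, 0, 0, 0, -2, 0, 120, 0, 0, 0, -2, 0, 120, 0, 0, 0]'; python3 -m pendant '[0, 0, 3, 0, 0, 0, 0, 0, 6, 0, 0, 0, 0, 0, 9, 0, 0, 0, 0, 0, 11, 0, 0, 0, 0, 0, 11, 0, 0, 0, 0, 0, 11, 0, 0, 0]'
python3 -c "
from h import *
s=r.sense();print(s['tcp_pos'],s['force'],s['wrist_torque'])"
```

```text
time: 6.03
tcp_pos: [499.5, -362.6, 245.1]
eef_rot: [0.77, 0.638, -0.0, -0.0]
force: [-0.4, 0.0, -0.7]
width: 43.0
finger_force: 49.6
time: 6.53
tcp_pos: [499.5, -363.1, 234.7]
eef_rot: [0.77, 0.638, -0.0, 0.0]
force: [-0.5, -0.4, -0.5]
width: 43.0
finger_force: 49.6
[ 499.53671467 -363.0551456   234.67860573] [-0.5331353  -0.36250604 -0.5076178 ] [-0.01282313  0.03651052  0.05793066]
```

```bash
python3 -m pendant '[0, 0, 1, 0, 0, 0, 0, 0, 2, 0, 0, 0, 0, 0, 3, 0, 0, 0, 0, 0, 3, 0, 0, 0]'; python3 -m pendant '[0, 0, 0.7, 0, 0, 0, 0, 0, 1.4, 0, 0, 0, 0, 0, 1.4, 0, 0, 0]'
```

```text
time: 6.87
tcp_pos: [499.7, -363.1, 233.0]
eef_rot: [0.77, 0.638, -0.0, 0.0]
force: [-3.8, 1.3, 7.7]
width: 43.0
finger_force: 50.6
time: 7.12
tcp_pos: [499.8, -363.1, 232.9]
eef_rot: [0.77, 0.638, -0.0, 0.0]
force: [-6.4, 2.7, 16.9]
width: 43.2
finger_force: 51.7
```

```bash
python3 -m pendant '[0, 0, -1, 0, 0, 0, 0, 0, -1, 0, 0, 0, 0, 0, -1, 0, 0, 0, 0, 0, -1, 0, 0, 0, 0, 0, -1, 0, 0, 0, 0, 0, -1, 0, 0, 0, 0, 0, -1, 0, 0, 0]' 85;  python3 -m pendant '[0, 0, -20, 0, 0, 0, 0, 0, -55, 0, 0, 0, 0, 0, -90, 0, 0, 0, 0, 0, -125, 0, 0, 0, 0, 0, -150, 0, 0, 0, 0, 0, -160, 0, 0, 0, 0, 0, -160, 0, 0, 0, 0, 0, -160, 0, 0, 0]'
python3 - <<'E'
from h import *
t=imaging.get_image('top');s=imaging.get_image('side');w=imaging.get_image('wrist')
print([(b,onz('top',b[0],115).round(1)) for b in blobs(t,(0,120,60),(10,255,255),(290,170,340,240))])
print([(b) for b in blobs(s,(0,120,50),(10,255,255),(230,160,300,290),40)])
c=imaging.camera_info('side')
print(cv2.projectPoints(np.array([[499.5,-361,115.],[499.5,-361,104]]),np.array(c['rvec'],float),np.array(c['tvec'],float),c['mtx'],None)[0].round(1))
print(todelta((481.5,-450.5,395),down(-0.19)))
cv2.imwrite('pics/w3.png',np.hstack([cv2.resize(w,(400,300)),cv2.resize(s[100:300,140:407],(400,300))])[...,::-1])
E
```

```text
time: 7.7
tcp_pos: [499.5, -363.0, 231.0]
eef_rot: [0.77, 0.638, -0.0, -0.0]
force: [0.5, -0.1, 0.5]
width: 84.8
finger_force: 0.0
time: 8.37
tcp_pos: [499.2, -362.9, 390.6]
eef_rot: [0.77, 0.638, -0.0, -0.0]
force: [0.5, 0.2, -0.7]
width: 84.6
finger_force: 0.0
[]
[([265.5, 216.2], [255, 206, 22, 20, 292])]
[[[265.  210.2]]

 [[264.9 214.8]]]
(array([-89.4,  -0.9,  -6.2]), array([-0.004, -0.002,  0.002]))
```

View pics/w3.png

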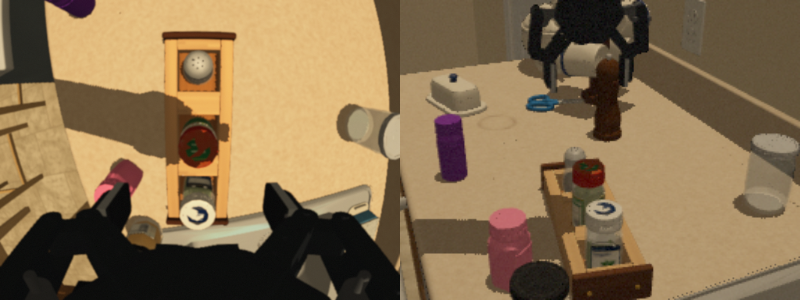

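The red jar stands upright in the middle well, with its lid at (589,168) in the right half, matching the prediction. The white jar's body faces look roughly square to the rack, so the same finger direction meets its flats.

```bash
python3 -m pendant '[-30, 0, 0, 0, 0, 0, -60, 0, 0, 0, 0, 0, -80, -1, 0, 0, 0, 0, -90, -1, 0, 0, 0, 0, -90, -1, 0, 0, 0, 0, -90, -1, 0, 0, 0, 0]'; python3 -m pendant '[0, 0, 30, 0, 0, 0, 0, 0, 65, 0, 0, 0, 0, 0, 100, 0, 0, 0, 0, 0, 130, 0, 0, 0, 0, 0, 150, 0, 0, 0, 0, 0, 163, 0, 0, 0, 0, 0, 169, 0, 0, 0, 0, 0, 169, 0, 0, 0]'; python3 -m pendant '[0, 0, 0, 0, 0, 0, 0, 0, 0, 0, 0, 0, 0, 0, 0, 0, 0, 0, 0, 0, 0, 0, 0, 0, 0, 0, 0, 0, 0, 0, 0, 0, 0, 0, 0, 0, 0, 0, 0, 0, 0, 0, 0, 0, 0, 0, 0, 0]' 30 70
python3 -c "
from h import *
print(todelta((481.5,-450.5,221),down(-.19)),r.sense()['wrist_torque'])"
```

```text
time: 9.02
tcp_pos: [481.9, -450.5, 389.9]
eef_rot: [0.77, 0.638, 0.0, -0.001]
force: [0.5, 0.2, -0.0]
width: 85.1
finger_force: 0.0
time: 9.68
tcp_pos: [482.3, -449.9, 221.3]
eef_rot: [0.77, 0.638, 0.0, -0.001]
force: [0.9, 0.9, -0.6]
width: 85.0
finger_force: 0.0
time: 10.35
tcp_pos: [482.1, -451.8, 224.4]
eef_rot: [0.771, 0.637, 0.0, 0.001]
force: [-0.3, 0.5, 6.7]
width: 45.0
finger_force: 71.8
(array([ 1.2, -0.9,  3.4]), array([0.002, 0.002, 0.002])) [ 0.18550858  0.22265794 -0.00658154]
```

```bash
python3 -m pendant '[0, 0, -6, 0, 0, 0, 0, 0, -14, 0, 0, 0, 0, 0, -24, 0, 0, 0, 0, 0, -36, 0, 0, 0, 0, 0, -50, 0, 0, 0, 0, 0, -66, 0, 0, 0, 0, 0, -82, 0, 0, 0, 0, 0, -100, 0, 0, 0]'; python3 -m pendant '[0, 0, -20, 0, 0, 0, 0, 0, -45, 0, 0, 0, 0, 0, -70, 0, 0, 0, 0, 0, -95, 0, 0, 0, 0, 0, -120, 0, 0, 0, 0, 0, -140, 0, 0, 0, 0, 0, -150, 0, 0, 0, 0, 0, -150, 0, 0, 0]'
python3 - <<'E'
from h import *
s=r.sense();print(s['qpos'].round(2),s['tcp_pos'])
t=imaging.get_image('side');w=imaging.get_image('top')
cv2.imwrite('pics/w4.png',np.hstack([cv2.resize(w,(400,300)),cv2.resize(t,(400,300))])[...,::-1])
# horizontal radial direction in tool axes
R0=Rn.from_quat(s['eef_rot']);p=s['tcp_pos'];rad=np.array([p[0],p[1],0])/np.hypot(p[0],p[1])
ax=np.cross([0,0,-1],rad);print('axis',R0.inv().apply(ax).round(3))
E
```

```text
time: 11.02
tcp_pos: [481.7, -451.1, 324.1]
eef_rot: [0.77, 0.638, 0.0, 0.0]
force: [0.1, -0.7, -1.6]
width: 44.8
finger_force: 71.6
time: 11.68
tcp_pos: [482.0, -451.1, 476.2]
eef_rot: [0.77, 0.638, 0.0, 0.003]
force: [0.7, -0.2, -0.8]
width: 45.0
finger_force: 71.6
[ 0.92  0.45 -0.31  1.48  0.14  1.22  0.4 ] [ 482.01374447 -451.1407674   476.22434829]
axis [-0.845 -0.535 -0.   ]
```

View pics/w4.png

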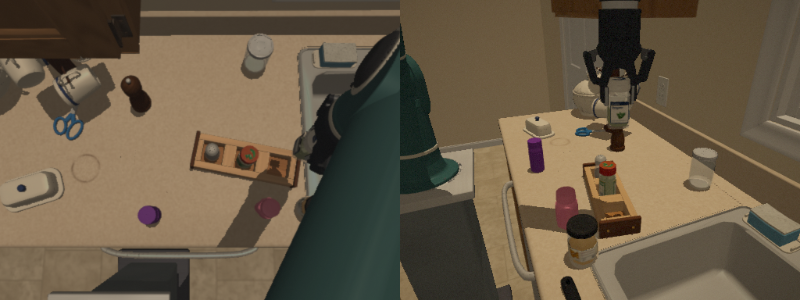

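The white jar is up in the fingers, upright, clear of everything, and the rack holds only the red jar and the shaker. I'll raise it further, then tilt it outwards.

```bash
python3 -m pendant '[0, 0, -20, 0, 0, 0, 0, 0, -50, 0, 0, 0, 0, 0, -80, 0, 0, 0, 0, 0, -110, 0, 0, 0, 0, 0, -140, 0, 0, 0, 0, 0, -170, 0, 0, 0, 0, 0, -190, 0, 0, 0, 0, 0, -200, 0, 0, 0]' 30 90; python3 -m pendant '[2, -4, -12, -0.04, -0.026, 0, 4, -8, -25, -0.11, -0.07, 0, 7, -12, -38, -0.19, -0.12, 0, 10, -16, -50, -0.27, -0.17, 0, 12, -20, -62, -0.35, -0.22, 0, 15, -24, -75, -0.43, -0.27, 0, 18, -29, -88, -0.5, -0.32, 0, 21, -34, -100, -0.56, -0.355, 0]'
python3 - <<'E'
from h import *
s=r.sense();print(s['qpos'].round(2),s['tcp_pos'])
R0=Rn.from_quat(s['eef_rot']);z=R0.apply([0,0,1]);print('tilt',np.arccos(-z[2]));p=s['tcp_pos'];rad=np.array([p[0],p[1],0])/np.hypot(p[0],p[1])
ax=np.cross(z,rad);print('axis',R0.inv().apply(ax/np.linalg.norm(ax)).round(3),np.arccos(z@rad),'up',R0.inv().apply([0,0,1]).round(3),'rad',R0.inv().apply(rad).round(3))
E
```

```text
time: 12.45
tcp_pos: [481.9, -451.3, 673.7]
eef_rot: [0.77, 0.638, 0.0, 0.001]
force: [-0.7, -0.1, -1.6]
width: 44.2
finger_force: 93.8
time: 13.12
tcp_pos: [452.3, -424.4, 770.2]
eef_rot: [0.728, 0.603, 0.041, 0.323]
force: [0.2, 0.3, -1.7]
width: 44.7
finger_force: 93.8
[ 0.96  0.14 -0.32  1.31  0.12  1.04  0.45] [ 452.30962146 -424.3646708   770.24171106]
tilt 0.6626408612849979
axis [-0.844 -0.536  0.   ] 0.9081554707356755 up [-0.33   0.519 -0.788] rad [-0.423  0.666  0.615]
```

```bash
python3 -m pendant '[-1, 2, -3, -0.07, -0.045, 0, -3, 4, -6, -0.15, -0.095, 0, -5, 6, -9, -0.24, -0.15, 0, -6, 8, -12, -0.33, -0.21, 0, -7, 10, -16, -0.42, -0.27, 0, -7, 10, -16, -0.51, -0.325, 0, -7, 10, -16, -0.59, -0.375, 0, -7, 10, -16, -0.65, -0.41, 0]';  python3 -m pendant '[0, 0, 0, 0, 0, 0, 0, 0, 0, 0, 0, 0, 0, 0, 0, 0, 0, 0, 0, 0, 0, 0, 0, 0]'
python3 - <<'E'
from h import *
s=r.sense();print(s['qpos'].round(2),s['joint_vel'].round(3))
R0=Rn.from_quat(s['eef_rot']);z=R0.apply([0,0,1]);print('tilt',np.arccos(-z[2]));p=s['tcp_pos'];rad=np.array([p[0],p[1],0])/np.hypot(p[0],p[1])
ax=np.cross(z,rad);print('axis',R0.inv().apply(ax/np.linalg.norm(ax)).round(3),np.arccos(z@rad))
t=imaging.get_image('side');w=imaging.get_image('top')
cv2.imwrite('pics/w5.png',np.hstack([cv2.resize(w,(400,300)),cv2.resize(t,(400,300))])[...,::-1])
E
```

```text
time: 13.78
tcp_pos: [453.6, -424.5, 788.5]
eef_rot: [0.591, 0.489, 0.079, 0.637]
force: [0.9, 0.1, -3.0]
width: 44.7
finger_force: 93.9
time: 14.12
tcp_pos: [451.9, -426.0, 792.1]
eef_rot: [0.592, 0.487, 0.078, 0.637]
force: [0.4, 0.0, -1.2]
width: 44.9
finger_force: 93.9
[ 1.11  0.05 -0.44  1.55  0.54  0.18  0.04] [-0.013 -0.004 -0.005 -0.006  0.015 -0.006 -0.013]
tilt 1.3940967456283502
axis [-0.858 -0.514  0.   ] 0.17676169036039646
```

View pics/w5.png

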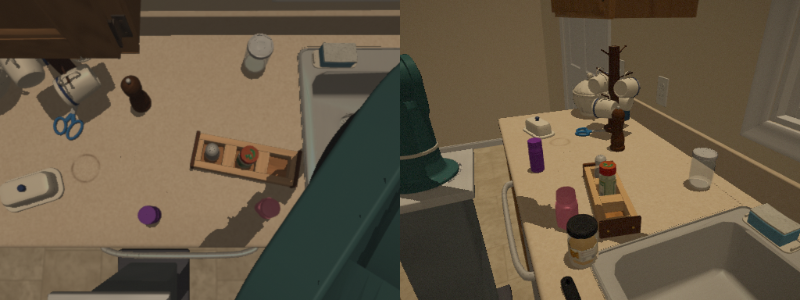

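```bash
python3 -c "
from workcell import finish_job
print(finish_job())"
```

```text
the job is handed in; nothing more can be done
None
```

The job is handed in: the red-lidded jar stands released in the red-dot well, and the white-lidded jar is held on its side about 0.8 m up, 10° off level going by the tool's tilt (I couldn't see the jar itself in the last pictures); no verdict came back.

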